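Light-gap check of a drying screen

ROBOT

A 6-joint arm with a two-finger parallel gripper is mounted at the origin on the work surface. World frame = base frame: x ahead of the robot, y to its left, z up, the work surface at z = 0. Lengths are in mm, angles in rad, forces in N, time in s.
With the tool pointing down it reaches from about 325 to 900 mm from the base axis. Payload 6.1 kg.
Tool frame: the origin (TCP) lies at the very end of the fingers, on their centre line; the grasp point (between the pads) lies 19 mm behind it (arm.grasp_offset is the distance from the TCP to the grasp point, in mm); z points along the fingers, y is the direction in which the jaws open and shut (so a half turn about z gives the same grasp; the last joint's range is limited). The gripper opens to 85 mm and grips with 20 to 120 N. Pads are 22 mm wide; open, the fingers measure 114 mm over their backs; the gripper's body (76 mm by 85 mm) begins 54 mm behind the grasp point. The pads swing forward as they close: fully open they stand 13 mm farther back than shut.
Start: joints at [-1.283, 0.22, 1.526, -0, 1.395, -0.126], TCP at [251.299, -572.245, 231.3] pointing down, gripper open.
Joint ranges: [-2.98, 2.98], [-0.91, 2.08], [0.09, 2.57], [-1.24, 4.39], [0.2, 2.65], [-2.68, 2.68]. Speed limits (rad/s): [2.57, 2.57, 3.01, 3.14, 3.14, 3.14].

INTERFACE

Orientations are given as [roll, pitch, yaw] about the fixed x, y, z axes, in that order (R = Rz(yaw) Ry(pitch) Rx(roll)).
In Python, from workcell import arm gives the robot as it stands.
- The arm moves only by the tool play_rows, never from a script. Its argument "plan" is one flat list of numbers, 5 for each row, row after row: the closure, from 0 (fully open) to 1 (shut), then the shift along the tool's x, y, z in cm, then the turn about the tool's z in rad. In form: [gripper, dx, dy, dz, yaw, gripper, dx, dy, dz, yaw, ...]. A call has 1 to 10 rows; each row shifts and turns the commanded pose from where the row before left it, along the tool's axes as they then stand; what a row does not reach is not made up. A row lasts 1/8 s, in which the tool goes at most 62.5 mm and 10.7 degrees, less where a joint would pass 70% of its speed; a pose out of reach is approached as far as the arm can. A call with a gripper value outside its range is refused whole. The fingers move at their own pace and stop on an object; "newtons" is the grip in N (left out, the last holds). Time passes only in rows, so rows that do not move let the fingers close. It gives the time, the measured TCP pose, the force and the opening at its end, in the units of the state.
- arm.sense(): the state, without advancing time (a new reading comes with each control period).
- arm.camera(name): name is "scene" or "top"; returns the picture (420x560x3 uint8, red, green, blue); there is no depth.
- arm.camera_info(name): a dict with "fx", "fy", "cx", "cy" (pixels), "dist" ([k1, k2, p1, p2, k3] as OpenCV has them; the pictures are not rectified), "extrinsics" (4x4, takes a point from camera to world coordinates). Camera axes: x right, y up, looking along -z (the intrinsics and any distortion apply to the point x, -y, -z); pixel columns grow to the right and rows downward; lengths in mm; the calibration is good to about 2 mm. A picture is of the moment at which its call begins. camera_info takes no time and is no camera call.
- arm.close_job(): hands the job in, once; it reports no verdict.
The state is a dict: "t": time; "joints": joint angles; "joint_velocities": joint speeds; "tau": joint torques, N m; "tool_pos": TCP position; "orientation": TCP orientation; "force": force on the tool from outside, world axes, zero at the start; "moment": the same for the moment, N m; "finger_gap": finger opening in mm.
Only numpy, scipy, OpenCV 4.12 (cv2) and the standard library are available. Lean on these libraries where they do the work, as an engineer would, in place of code of your own. Each camera call takes 0.05 s, during which the arm holds its last target. There are 200 camera calls.

TASK

Check the black drying screen for warp on the light panel: lay the aluminium straightedge flat on the panel, flush along either long side of the screen and spanning that whole side, and let go of it. Then turn the light's rotary switch clockwise past its first two clicks to the third, spring-return position (full brightness) and finish while still holding it there against the spring, so I can look for light in the gap. Don't shove the screen out of place, and leave the jar, the apple and the bowl alone.

Things in the scene. Friction and masses are not known exactly. Their poses are not given: they have to be found in the camera images.
- panel: LED light panel fixed on the bench: flat slab 380 (x) x 360 (y) x 25 mm high, white lit top level with its aluminium frame. Origin: centre of the underside, on the bench; z up. It stands about straight ahead of the robot.
- screen: Black perforated plastic drying screen, a flat rectangular grid lying loose on the light panel: 250 (x, the long way) x 200 (y) x 8 mm thick, about 0.8 kg. Origin: centre of the underside. Its two long sides are straight, at y = +100 and -100 mm, parallel to its x axis.
- straightedge: Plain aluminium straightedge of inverted-T section, lying loose on the bench to one side of the panel (left or right), about 0.4 kg, 300 mm long along its x axis. Foot 44 mm wide (y = -22 to +22 mm) and 6 mm thick (z = 0 to 6 mm); both foot edges are straight working edges. An upright rib 14 mm wide (y = -7 to +7 mm) runs along the middle of the full length, z = 6 to 30 mm: the part to grip. Origin: centre of the underside; the two ends and the two sides are alike.
- switchbox: Grey plastic switch box fixed on the bench on the other side of the panel from the straightedge: 120 (x) x 110 (y) x 45 mm high. Origin: centre of the underside. The black rotary switch sits at the centre of its top on an upright axis; four white tick lines on the top, 25 degrees apart (at +37.5, +12.5, -12.5 and -37.5 degrees about z from the box's +x axis), mark off, first, second and third position, in clockwise order.
- dial (a joint): Angle of the rotary switch, rad: 0 = off (the start), growing clockwise seen from above; clicks (detents), where it stays if let go, at about 0.43 and 0.85; third, spring-return position 1.309, with the hard stop at 1.361. The third position has no click of its own: let go there, it springs straight back. The clicks take up to about 0.2 N m to pass, the way from the second click to the third position up to about 0.3 N m.
- dial_grip (a point): Point on the axis of the rotary switch at half the height of its bar handle, 68 mm above the bench. Turns with the switch: x runs along the bar towards its narrow pointer end, z up. The bar is 14 mm wide (9 mm over the last 12 mm at the pointer end), reaches 32 mm from the axis at the pointer end and 30 mm at the other, and is 28 mm high (54 to 82 mm above the bench), on a round skirt of 28 mm radius whose top is 54 mm above the bench.
- jar: Bystander: closed jar of dried apple with a steel lid, 76 mm diameter, 120 mm high. Origin: centre of the underside.
- apple: Bystander: red apple, 72 mm diameter, 66 mm high. Origin: centre of the underside.
- bowl: Bystander: small steel bowl, 96 mm rim diameter, 45 mm high. Origin: centre of the underside.
Things that resemble listed ones, but are neither listed nor needed, are in the scene too. What is shaped like the switchbox but green or orange is not meant.

How it is judged:
By the outcome, as a careful person would: the job done as asked, in the order asked, and still so for the second after the job is handed in, while the arm keeps its last pose, push and grip.
It also fails if it takes over 58 s, if anything falls off the work surface, if the arm or the gripper's body presses on something with over 40 N, if the wrist force passes 120 N, or if a joint passes its speed limit or range.

## Working session

There is one attempt and no reset: what is moved stays moved. The work goes in short steps, Python scripts to look and compute and a tool call to move; the robot and the scene stay as the last step left them, time stands still between calls to the robot, and variables do not carry over. Pictures are saved under pics/ and viewed, about 8 in all and at most 12, crops included, and the job is handed in when it is done.

Besides the shell and the picture viewer there is one more tool, called as name(argument=value, ...) on one line, values as JSON. play_rows: Moves the arm, as the interface text tells. Its arguments: {"type":"object","properties":{"plan":{"type":"array"},"newtons":{"type":"number"}},"required":["plan"]}

```bash
mkdir -p pics
cat > h.py <<'E'
import numpy as np, cv2
from workcell import arm
def info(n):
    c=arm.camera_info(n); K=np.array([[c['fx'],0,c['cx']],[0,c['fy'],c['cy']],[0,0,1.]])
    return K,np.array(c['dist'],float),np.array(c['extrinsics'],float)
def px2w(n,uv,z):
    K,d,T=info(n); uv=np.array(uv,float).reshape(-1,1,2)
    p=cv2.undistortPoints(uv,K,d).reshape(-1,2)
    r=np.c_[p[:,0],-p[:,1],-np.ones(len(p))]@T[:3,:3].T
    z=np.broadcast_to(z,len(p)); s=(z-T[2,3])/r[:,2]
    return T[:3,3]+r*s[:,None]
def w2px(n,P):
    K,d,T=info(n); q=(np.array(P,float).reshape(-1,3)-T[:3,3])@T[:3,:3]
    q=q*[1,-1,-1]
    return cv2.projectPoints(q,np.zeros(3),np.zeros(3),K,d)[0].reshape(-1,2)
def snap(n,f,box=None,s=1):
    im=arm.camera(n)[:,:,::-1].copy()
    cv2.imwrite('pics/raw_'+f,im)
    if box: im=im[box[1]:box[3],box[0]:box[2]]
    cv2.imwrite('pics/'+f,cv2.resize(im,None,fx=s,fy=s,interpolation=cv2.INTER_CUBIC))
E
python3 - <<'E'
from h import *
snap('top','a.png',None,1.4); snap('scene','b.png',None,1.4)
print(arm.sense()); print(info('top')[2].round(2)); print(info('scene')[2].round(2))
E
```

```text
{'t': 0.1, 'joints': array([-1.28310611e+00,  2.21140881e-01,  1.52749888e+00,  1.00423811e-05,
        1.39469409e+00, -1.26082352e-01]), 'joint_velocities': array([-1.50775139e-03, -1.21009561e-03, -2.21554304e-03,  4.73351915e-05,
       -1.73316528e-03,  1.19432103e-03]), 'tau': array([ 2.43665881e-04, -4.98242354e+01, -3.90546799e+01, -2.62988269e-04,
        5.62100380e-03, -2.96230598e-05]), 'tool_pos': array([ 251.14623208, -571.72884718,  230.31143507]), 'orientation': array([-3.13986652e+00, -2.28758391e-04,  4.13770605e-01]), 'force': array([-0.33656058,  0.41108828, -0.22269564]), 'moment': array([ 0.0457327 , -0.01117557,  0.0093937 ]), 'finger_gap': 85.39939201816341}
[[-1.00000e-02  1.00000e+00 -5.00000e-02  4.05180e+02]
 [-1.00000e+00 -0.00000e+00  1.00000e-02  9.78900e+01]
 [ 1.00000e-02  5.00000e-02  1.00000e+00  1.57131e+03]
 [ 0.00000e+00  0.00000e+00  0.00000e+00  1.00000e+00]]
[[ 8.0000e-01 -4.3000e-01  4.2000e-01  9.2951e+02]
 [ 6.0000e-01  5.8000e-01 -5.5000e-01 -4.8735e+02]
 [-0.0000e+00  7.0000e-01  7.2000e-01  8.4283e+02]
 [ 0.0000e+00  0.0000e+00  0.0000e+00  1.0000e+00]]
```

View pics/a.png

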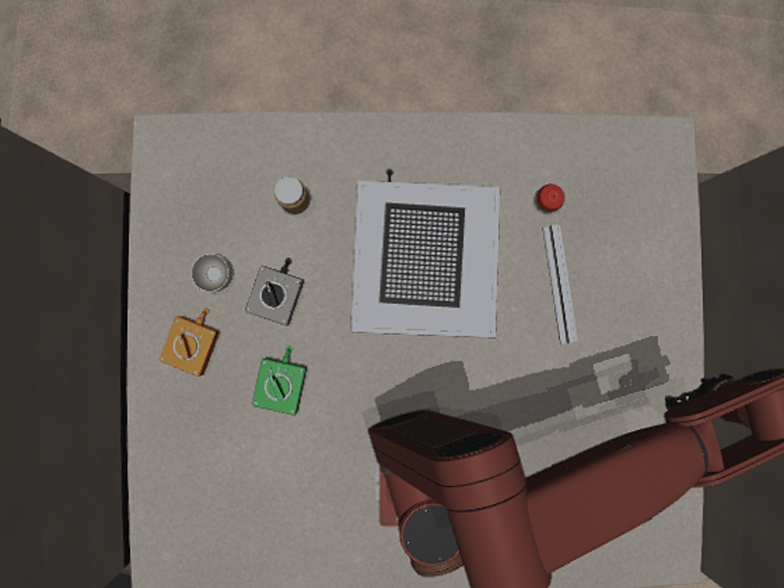

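View pics/b.png

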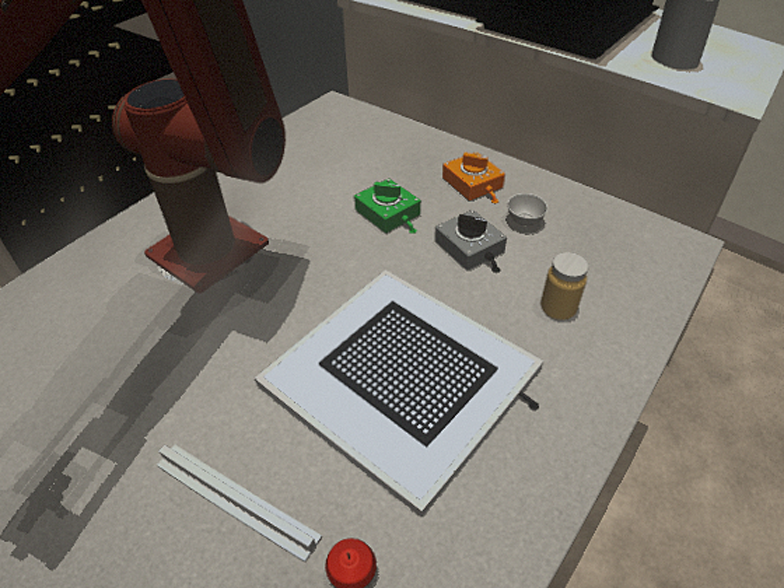

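Top view (784 px wide): the screen is at about (422,255), the straightedge at (560,284) and the apple at (551,198). The switch-box candidates are grey (274,294), green (280,385) and orange (188,345). Only the grey one fits the description. Next I'll take close crops of the chosen things.

Run:
```python
import cv2,numpy as np
im=cv2.imread('pics/raw_a.png')
cv2.imwrite('pics/c.png',cv2.resize(im[125:250,248:423],None,fx=4.5,fy=4.5,interpolation=cv2.INTER_CUBIC))
a=cv2.resize(im[180:240,165:225],None,fx=6.6,fy=6.6,interpolation=cv2.INTER_CUBIC)
b=cv2.imread('pics/raw_b.png')[140:200,305:365]
b=cv2.resize(b,None,fx=6.6,fy=6.6,interpolation=cv2.INTER_CUBIC)
cv2.imwrite('pics/d.png',np.hstack([a,b]))
```

```text
(no output)
```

View pics/c.png

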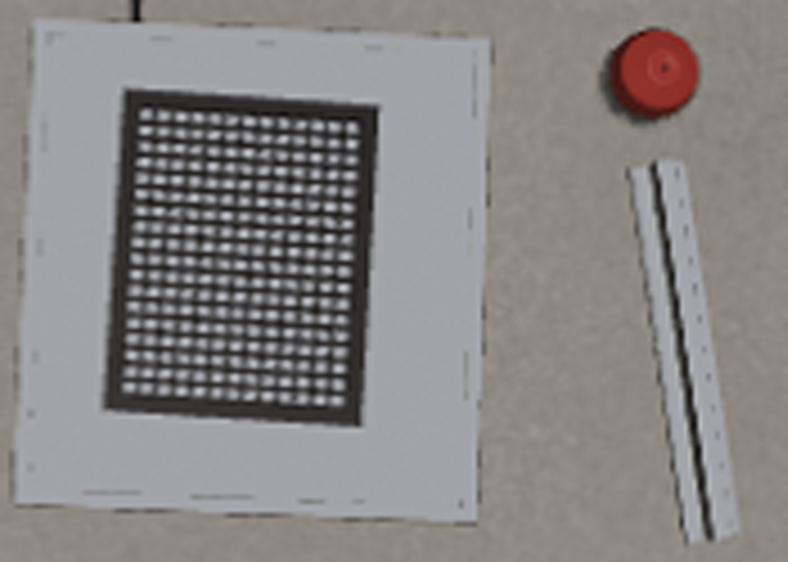

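View pics/d.png

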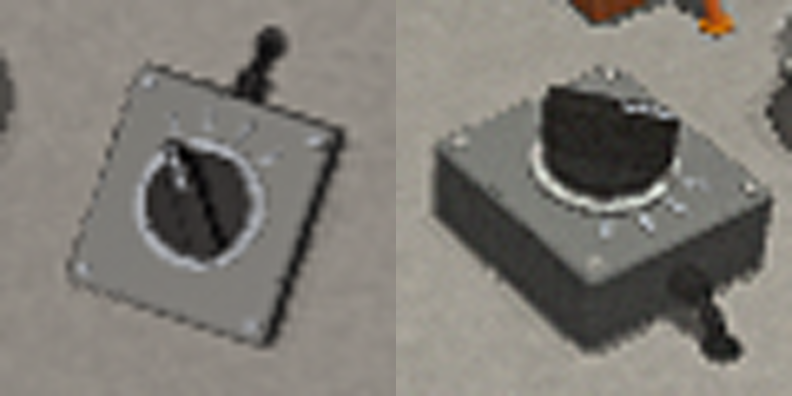

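```bash
cat > m.py <<'E'
from h import *
def q(pts,s,o,z,n='top'):
    return px2w(n,(np.array(pts)+.5)/s-.5+o,z)[:,:2]
def ang(a,b): d=b-a; return np.degrees(np.arctan2(d[1],d[0]))
if __name__=='__main__':
    s=q([(124,88),(380,105),(361,426),(104,408)],4.5,(248,125),33)
    p=q([(34,19),(491,39),(478,523),(13,503)],4.5,(248,125),25)
    e=q([(628,170),(684,160),(741,533),(688,545)],4.5,(248,125),6)
    b=q([(148,65),(342,132),(268,346),(70,280)],6.6,(165,180),45)
    for n,c in zip(['screen','panel','edge','box'],[s,p,e,b]):
        print(n,c.round(1).tolist(),'ctr',c.mean(0).round(1),'deg',round(ang(c[3],c[0]),2),round(ang(c[2],c[1]),2),'len',np.linalg.norm(c-np.roll(c,-1,0),axis=1).round(1))
    print(q([(172,140),(222,250)],6.6,(165,180),82).round(1))
E
python3 m.py
```

```text
screen [[705.9, 82.7], [692.4, -116.3], [443.0, -98.2], [457.9, 99.3]] ctr [574.8  -8.1] deg -3.83 -4.15 len [199.4 250.  198.  248.6]
panel [[762.5, 152.7], [746.7, -206.1], [367.6, -189.5], [385.4, 169.6]] ctr [565.5 -18.3] deg -2.57 -2.51 len [359.1 379.4 359.6 377.5]
edge [[645.8, -317.9], [654.0, -363.7], [357.1, -403.8], [348.2, -360.6]] ctr [ 501.3 -361.5] deg 8.17 7.69 len [ 46.5 299.6  44.  300.7]
box [[547.9, 387.4], [512.3, 285.5], [401.2, 324.0], [435.8, 427.8]] ctr [474.3 356.2] deg -19.82 -19.08 len [107.9 117.5 109.4 119.1]
[[506.  367.8]
 [450.  342. ]]
```

```bash
cat > go.py <<'E'
import sys
from h import *
def rel(x,y,z,yaw):
    s=arm.sense(); p=s['tool_pos']; yw=s['orientation'][2]
    d=np.array([x,y,z])-p
    c,n=np.cos(yaw),np.sin(yaw)
    print('t',round(s['t'],2),'tcp',p.round(1),'rpy',s['orientation'].round(4),'F',s['force'].round(1),'M',s['moment'].round(2),'gap',round(s['finger_gap'],1))
    print('turn first',round((yw-yaw+np.pi)%(2*np.pi)-np.pi,4),'then cm',(np.array([c*d[0]+n*d[1],n*d[0]-c*d[1],-d[2]])/10).round(2))
if __name__=='__main__': rel(*map(float,sys.argv[1:]))
E
python3 go.py 501.3 -361.5 90 0.139
```

```text
t 0.1 tcp [ 251.1 -571.7  230.3] rpy [-3.1399e+00 -2.0000e-04  4.1380e-01] F [-0.3  0.4 -0.2] M [ 0.05 -0.01  0.01] gap 85.4
turn first 0.2748 then cm [ 27.69 -17.35  14.03]
```

play_rows(plan=[0.3,0,0,0,0.15,0.3,0,0,0,0.125,0.3,4,-2.5,2,0,0.3,4,-2.5,2,0,0.3,4,-2.5,2,0,0.3,4,-2.5,2,0,0.3,4,-2.5,2,0,0.3,4,-2.5,2,0,0.3,3.7,-2.35,2,0,0.3,0,0,0,0], newtons=60)

```text
t: 1.35
tool_pos: [502.2, -358.4, 88.5]
orientation: [-3.137, 0.003, 0.143]
force: [-0.7, -0.3, -0.6]
finger_gap: 60.1
```

```bash
python3 go.py 501.3 -361.5 10 0.139
python3 - <<'E'
from h import *
a=arm.camera('top'); b=arm.camera('scene')
f=lambda i,x,y,w,h,s:cv2.resize(i[y:y+h,x:x+w,::-1],None,fx=s,fy=s,interpolation=cv2.INTER_CUBIC)
cv2.imwrite('pics/e.png',np.hstack([f(a,350,140,100,150,4),f(b,100,250,100,150,4)]))
E
```

```text
t 1.35 tcp [ 502.2 -358.4   88.5] rpy [-3.1374e+00  2.6000e-03  1.4290e-01] F [-0.7 -0.3 -0.6] M [-0.   -0.02 -0.01] gap 60.1
turn first 0.0039 then cm [-0.13  0.3   7.85]
```

View pics/e.png

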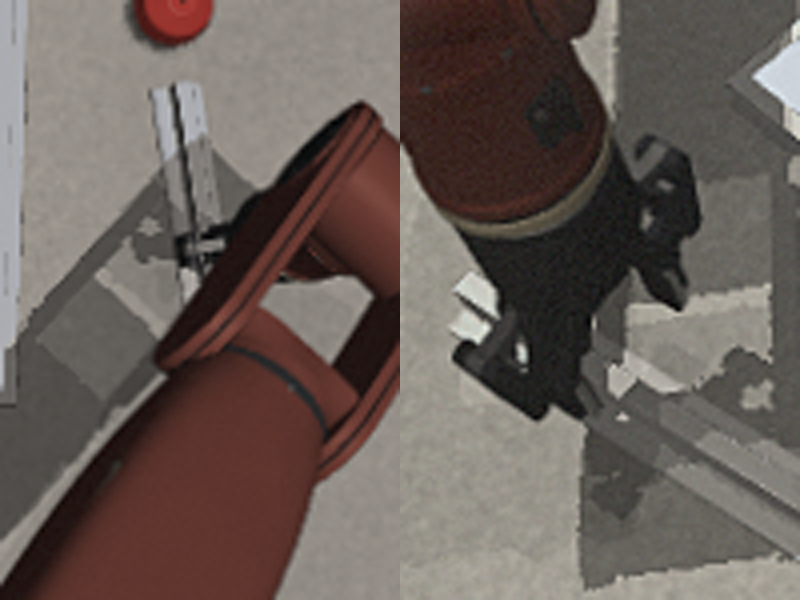

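The gripper is above the straightedge: the rib passes under the fingers near (190,245) in the left crop. Going down and gripping.

play_rows(plan=[0.3,-0.1,0.3,2,0.004,0.3,0,0,2,0,0.3,0,0,2,0,0.3,0,0,1.3,0,0.3,0,0,0.4,0,1,0,0,0,0,1,0,0,0,0,1,0,0,0,0,1,0,0,0,0,1,0,0,0,0])

```text
t: 2.7
tool_pos: [501.7, -365.1, 15.5]
orientation: [3.141, -0.001, 0.135]
force: [-1.2, 4.7, 5.1]
finger_gap: 12.4
```

```bash
python3 go.py 566.3 -139.8 90 -0.07
```

```text
t 2.7 tcp [ 501.7 -365.1   15.5] rpy [ 3.1413e+00 -1.0000e-03  1.3500e-01] F [-1.2  4.7  5.1] M [ 0.72  0.1  -0.02] gap 12.4
turn first 0.205 then cm [  4.87 -22.92  -7.45]
```

play_rows(plan=[1,0,0,0,0,1,0,0,0,0,1,0,0,-1,0,1,0,0,-2,0,1,0,0,-2,0,1,0,0,-2.5,0,1,0,0,0,0.1,1,0,0,0,0.105,1,0,0,0,0])

```text
t: 3.82
tool_pos: [501.4, -365.7, 90.8]
orientation: [3.14, -0.001, -0.069]
force: [-0.6, -0.3, -4.2]
finger_gap: 12.2
```

```bash
python3 go.py 566.3 -139.8 90 -0.07
python3 - <<'E'
from h import *
a=arm.camera('top'); b=arm.camera('scene')
f=lambda i,x,y,w,h,s:cv2.resize(i[y:y+h,x:x+w,::-1],None,fx=s,fy=s,interpolation=cv2.INTER_CUBIC)
cv2.imwrite('pics/f.png',np.hstack([f(a,350,140,100,150,4),f(b,100,250,100,150,4)]))
E
```

```text
t 3.83 tcp [ 501.4 -365.7   90.8] rpy [ 3.1404e+00 -1.3000e-03 -6.9300e-02] F [-0.6 -0.3 -4.2] M [0.01 0.03 0.04] gap 12.2
turn first 0.0007 then cm [  4.89 -22.99   0.08]
```

View pics/f.png

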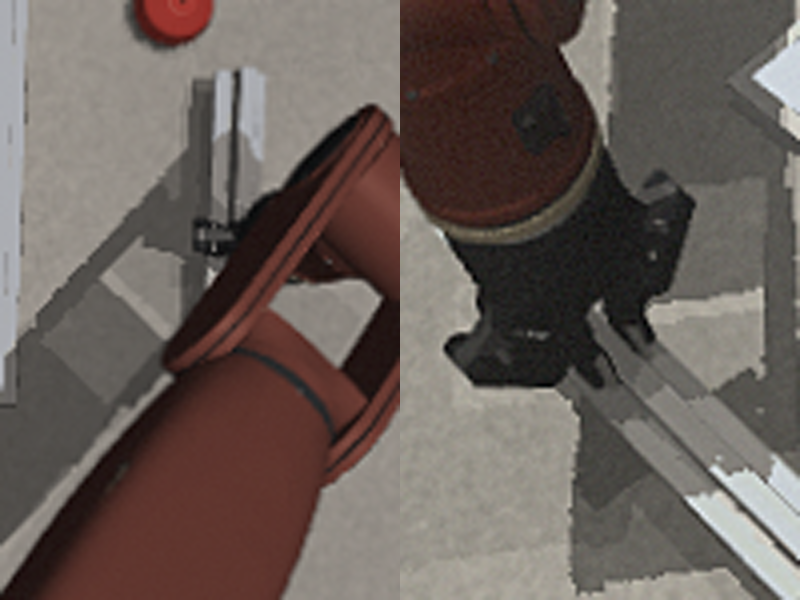

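The straightedge is held level and lifted, parallel to the screen side (rib under the fingers near (235,200)). I'll carry it to about 10 mm short of the screen's right side.

play_rows(plan=[1,0.6,-2.8,0,0,1,0.6,-2.9,0,0,1,0.6,-2.9,0,0,1,0.6,-2.9,0,0,1,0.6,-2.9,0,0,1,0.6,-2.9,0,0,1,0.6,-2.9,0,0,1,0.7,-2.8,1.5,0,1,0,0,2,0,1,0,0,0,0])

```text
t: 5.18
tool_pos: [564.1, -138.8, 52.1]
orientation: [-3.141, 0.005, -0.069]
force: [-0.4, -0.1, -4.8]
finger_gap: 12.3
```

play_rows(plan=[1,0,0,0,0,1,0,0,0,0])

```text
t: 5.42
tool_pos: [566.6, -140.3, 55.2]
orientation: [3.141, -0.001, -0.071]
force: [-0.4, 0.3, -4.9]
finger_gap: 12.3
```

```bash
python3 go.py 566.3 -129.8 41 -0.07
python3 - <<'E'
from h import *
a=arm.camera('top'); b=arm.camera('scene')
cv2.imwrite('pics/raw_g.png',a[:,:,::-1]);cv2.imwrite('pics/raw_g2.png',b[:,:,::-1])
f=lambda i,x,y,w,h,s:cv2.resize(i[y:y+h,x:x+w,::-1],None,fx=s,fy=s,interpolation=cv2.INTER_CUBIC)
cv2.imwrite('pics/g.png',np.hstack([f(a,260,130,100,125,4),f(b,200,210,100,125,4)]))
E
```

```text
t 5.42 tcp [ 566.6 -140.3   55.2] rpy [ 3.141e+00 -1.400e-03 -7.110e-02] F [-0.4  0.3 -4.9] M [-0.03  0.04 -0.  ] gap 12.3
turn first -0.0011 then cm [-0.1  -1.04  1.42]
```

View pics/g.png

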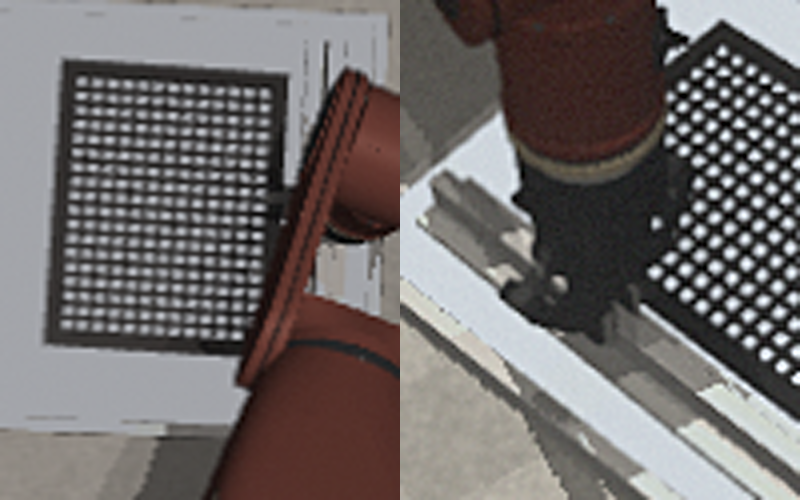

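The straightedge hovers parallel to the screen's right side with a gap of about 10 mm (right crop, around (640,290)). Lowering, then easing in.

play_rows(plan=[1,0,0,0.9,0,1,0,-0.2,0.4,0,1,0,-0.3,0,0,1,0,0,0,0,1,0,0,0,0,1,0,0,0,0])

```text
t: 6.28
tool_pos: [566.5, -134.2, 41.3]
orientation: [3.142, -0.0, -0.07]
force: [-0.7, -0.1, -3.5]
finger_gap: 12.5
```

```bash
python3 go.py 566.3 -129.8 40 -0.07
python3 - <<'E'
from h import *
b=arm.camera('scene');cv2.imwrite('pics/raw_i.png',b[:,:,::-1])
cv2.imwrite('pics/i.png',cv2.resize(b[220:380,185:345,::-1],None,fx=3.7,fy=3.7,interpolation=cv2.INTER_CUBIC))
E
```

```text
t 6.28 tcp [ 566.5 -134.2   41.3] rpy [ 3.1416e+00 -1.0000e-04 -7.0100e-02] F [-0.7 -0.1 -3.5] M [0.01 0.1  0.03] gap 12.5
turn first -0.0001 then cm [-0.05 -0.44  0.13]
```

View pics/i.png

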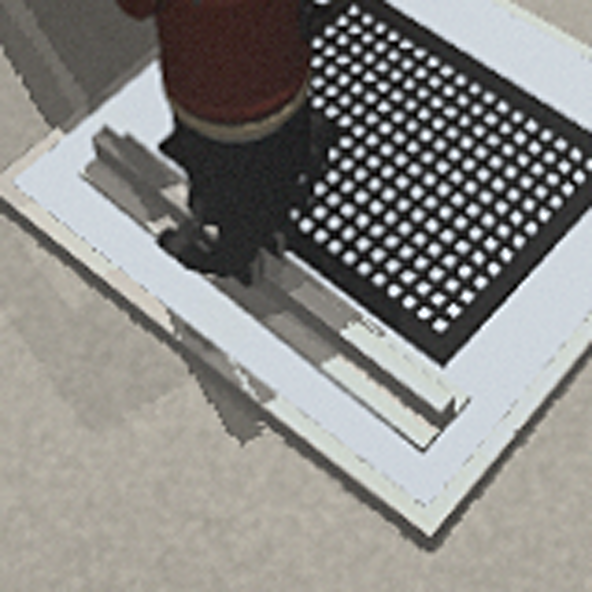

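The straightedge is just touching the panel with a gap of a few mm. It overhangs both screen ends. Sliding in with a force check.

play_rows(plan=[1,0,-0.15,0.05,0,1,0,-0.15,0,0,1,0,0,0,0,1,0,0,0,0])

```text
t: 6.82
tool_pos: [566.6, -131.2, 40.8]
orientation: [-3.142, -0.0, -0.07]
force: [-0.8, 0.4, -4.5]
finger_gap: 12.5
```

play_rows(plan=[1,0,-0.1,0,0,1,0,0,0,0,1,0,0,0,0])

```text
t: 7.2
tool_pos: [566.7, -130.2, 40.8]
orientation: [-3.142, 0.0, -0.07]
force: [0.4, -1.5, -5.5]
finger_gap: 12.0
```

```bash
python3 go.py 566.3 -129.8 40 -0.07
python3 - <<'E'
from h import *
b=arm.camera('scene');cv2.imwrite('pics/raw_j.png',b[:,:,::-1])
c=b[:,:,::-1]
cv2.imwrite('pics/j.png',np.hstack([cv2.resize(c[295:345,255:315],None,fx=6.6,fy=7,interpolation=cv2.INTER_CUBIC),cv2.resize(c[240:290,220:280],None,fx=6.6,fy=7,interpolation=cv2.INTER_CUBIC)]))
E
```

```text
t 7.2 tcp [ 566.7 -130.2   40.8] rpy [-3.1416  0.     -0.0702] F [ 0.4 -1.5 -5.5] M [0.04 0.02 0.01] gap 12.0
turn first -0.0002 then cm [-0.04 -0.04  0.08]
```

View pics/j.png

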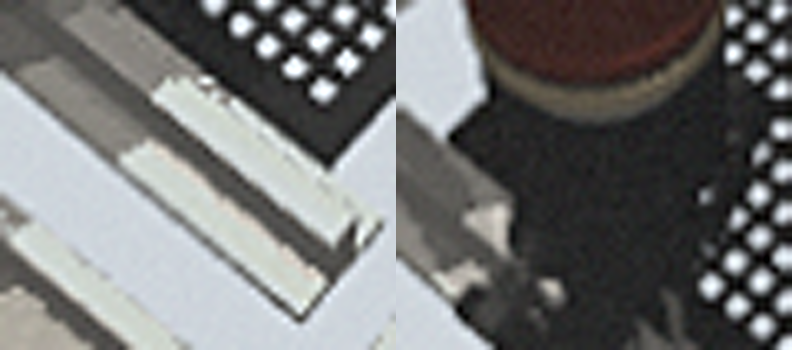

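play_rows(plan=[1,0,0,0.1,0,1,0,0,0.05,0,1,0,0,0,0,1,0,0,0,0])

```text
t: 7.75
tool_pos: [566.8, -130.3, 40.5]
orientation: [3.142, 0.0, -0.07]
force: [-5.3, 1.6, 6.0]
finger_gap: 12.7
```

play_rows(plan=[1,0,0,0.1,0,1,0,0,0,0,1,0,0,0,0])

```text
t: 8.12
tool_pos: [566.8, -130.3, 40.4]
orientation: [3.141, 0.0, -0.07]
force: [-8.6, 2.6, 13.2]
finger_gap: 12.5
```

play_rows(plan=[1,0,0,-0.15,0,1,0,-0.05,0,0,1,0,0,0,0,1,0,0,0,0])

```text
t: 8.62
tool_pos: [567.0, -130.3, 40.5]
orientation: [3.141, -0.0, -0.07]
force: [-4.7, -1.6, 5.8]
finger_gap: 12.2
```

play_rows(plan=[1,0,-0.06,0,0,1,0,0,0,0,1,0,0,0,0])

```text
t: 9.0
tool_pos: [567.0, -130.3, 40.5]
orientation: [3.14, -0.0, -0.07]
force: [-3.2, -3.4, 6.1]
finger_gap: 12.1
```

```bash
python3 go.py 566.3 -129.8 40 -0.07
python3 - <<'E'
from h import *
# screen displacement check: match screen region (left part unoccluded) between first and now, top camera
a=cv2.cvtColor(cv2.imread('pics/raw_a.png'),6).astype(np.float32); b=cv2.cvtColor(arm.camera('top'),7).astype(np.float32)
for n,r in {'screen':(140,190,268,310),'fixedpanel':(120,240,246,266)}.items():
    y0,y1,x0,x1=r; print(n,cv2.phaseCorrelate(a[y0:y1,x0:x1].copy(),b[y0:y1,x0:x1].copy()))
E
```

```text
t 9.0 tcp [ 567.  -130.3   40.5] rpy [ 3.1399e+00 -4.0000e-04 -7.0200e-02] F [-3.2 -3.4  6.1] M [-0.54  0.8   0.01] gap 12.1
turn first -0.0002 then cm [-0.07 -0.04  0.05]
screen ((0.4949860890303128, 0.016703082708175998), 0.9923595356941223)
fixedpanel ((0.05650913625615139, -0.04324840782231121), 0.9921781130631765)
```

Run:
```python
from h import *
L=lambda f:cv2.cvtColor(cv2.imread('pics/'+f),6).astype(np.float32)
a,g=L('raw_a.png'),L('raw_g.png'); n=arm.camera('top'); cv2.imwrite('pics/raw_n.png',n[:,:,::-1]); n=cv2.cvtColor(n,7).astype(np.float32)
for nm,(y0,y1,x0,x1) in {'TL':(138,180,262,310),'L':(160,215,262,300),'fix':(120,240,246,266)}.items():
    w=cv2.createHanningWindow((x1-x0,y1-y0),5)
    c=lambda p,q:np.round(cv2.phaseCorrelate(p[y0:y1,x0:x1].copy(),q[y0:y1,x0:x1].copy(),w)[0],2)
    # control: 0.5px synthetic shift to the right
    sh=cv2.warpAffine(a,np.float32([[1,0,.5],[0,1,0]]),(560,420))
    print(nm,'a-g',c(a,g),'g-n',c(g,n),'a-n',c(a,n),'ctl',c(a,sh))
```

```text
TL a-g [0.   0.49] g-n [0.02 0.5 ] a-n [0.01 0.49] ctl [0.22 0.51]
L a-g [0.07 0.  ] g-n [-0.05 -0.02] a-n [ 0.03 -0.02] ctl [ 0.26 -0.01]
fix a-g [0.05 0.04] g-n [0.   0.09] a-n [-0.01  0.13] ctl [0.58 0.01]
```

Control shows the 0.5 values are estimator bias, so the screen hasn't moved. I'll unweight the straightedge to feel the screen without panel friction.

play_rows(plan=[1,0,0,-0.15,0,1,0,0,0,0,1,0,0,0,0])

```text
t: 9.48
tool_pos: [566.5, -128.8, 40.7]
orientation: [-3.141, 0.001, -0.07]
force: [-0.2, -0.2, -3.7]
finger_gap: 12.4
```

play_rows(plan=[1,0,-0.04,0,0,1,0,0,0,0,1,0,0,0,0])

```text
t: 9.85
tool_pos: [566.8, -128.7, 41.2]
orientation: [-3.142, 0.0, -0.07]
force: [-0.6, 0.2, -4.0]
finger_gap: 12.3
```

play_rows(plan=[1,0,-0.04,0,0,1,0,0,0,0,1,0,0,0,0])

```text
t: 10.22
tool_pos: [566.8, -128.3, 41.3]
orientation: [-3.142, -0.0, -0.07]
force: [0.0, 0.5, -5.1]
finger_gap: 12.4
```

play_rows(plan=[1,0,-0.06,0,0,1,0,0,0,0,1,0,0,0,0])

```text
t: 10.6
tool_pos: [566.9, -127.8, 41.4]
orientation: [3.141, -0.0, -0.07]
force: [0.1, -1.0, -4.1]
finger_gap: 12.4
```

play_rows(plan=[1,0,-0.06,0,0,1,0,0,0,0,1,0,0,0,0])

```text
t: 10.98
tool_pos: [567.0, -127.7, 41.4]
orientation: [3.141, -0.0, -0.07]
force: [-0.5, -4.4, -4.3]
finger_gap: 12.3
```

```bash
python3 go.py 566.3 -127 40 -0.07
python3 - <<'E'
from h import *
b=arm.camera('scene');cv2.imwrite('pics/raw_k.png',b[:,:,::-1]);a=arm.camera('top');cv2.imwrite('pics/raw_k2.png',a[:,:,::-1])
f=lambda c:cv2.resize(c[:,:,::-1],(396,550),interpolation=cv2.INTER_CUBIC)
cv2.imwrite('pics/k.png',np.hstack([f(b[310:345,275:300]),f(a[135:185,320:356])]))
E
```

```text
t 10.97 tcp [ 567.  -127.7   41.4] rpy [ 3.1407e+00 -2.0000e-04 -7.0200e-02] F [-0.5 -4.4 -4.3] M [-0.87  0.15  0.07] gap 12.3
turn first -0.0002 then cm [-0.07 -0.07  0.14]
```

View pics/k.png

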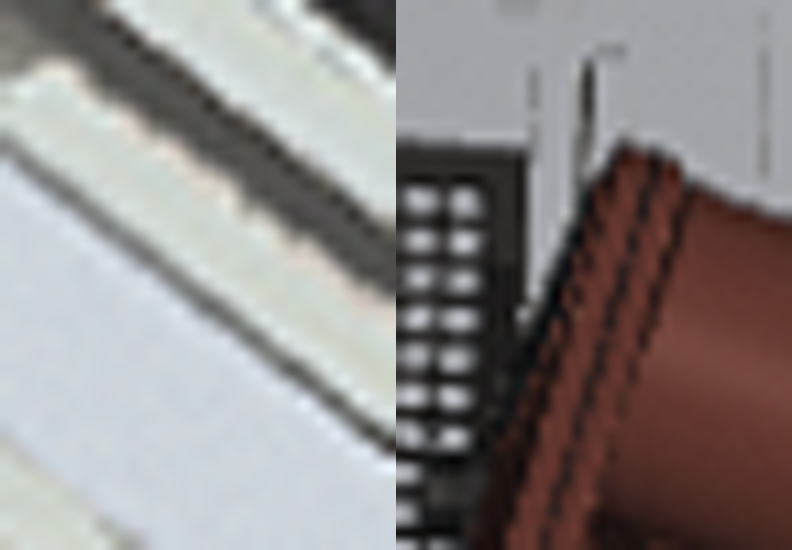

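The contact shows clearly: Fy is −4.4 N, y stopped at −127.7, and almost no yaw moment, so it meets the screen evenly. The top crop's far end shows the foot edge at x≈533 along the screen edge at x≈526. Setting it down and releasing.

play_rows(plan=[1,0,0,0.06,0,1,0,0,0.04,0,1,0,0,0,0,0.8,0,0,0,0,0.6,0,0,0,0,0.6,0,0,0,0,0.6,0,0,-0.5,0,0.6,0,0,-2,0,0.6,0,0,-3,0,0.6,0,0,-4,0])

```text
t: 12.32
tool_pos: [566.6, -127.0, 137.0]
orientation: [-3.141, 0.001, -0.07]
force: [0.3, -0.7, -0.6]
finger_gap: 34.4
```

play_rows(plan=[0.6,0,0,-4,0,0.6,0,-4,0,0,0.6,0,-5,0,0,0.6,0,-5,0,0,0.6,0,-5,0,0,0.6,0,-5,0,0,0.6,0,-5,0,0,0.6,0,-5,0,0,0.6,0,-4,0,0,0.6,0,0,0,0])

```text
t: 13.58
tool_pos: [593.5, 255.0, 177.0]
orientation: [-3.14, -0.002, -0.066]
force: [0.3, -0.8, 0.0]
finger_gap: 34.3
```

```bash
python3 go.py 474.3 356.2 130 -0.07
python3 - <<'E'
from h import *
a=arm.camera('top');cv2.imwrite('pics/raw_l.png',a[:,:,::-1])
cv2.imwrite('pics/l.png',cv2.resize(a[130:250,248:398,::-1],None,fx=5,fy=5,interpolation=cv2.INTER_CUBIC))
E
```

```text
t 13.57 tcp [593.5 255.  177. ] rpy [-3.1402e+00 -1.6000e-03 -6.6500e-02] F [ 0.3 -0.8  0. ] M [ 0.03 -0.02  0.02] gap 34.3
turn first 0.0035 then cm [-12.6   -9.26   4.7 ]
```

View pics/l.png

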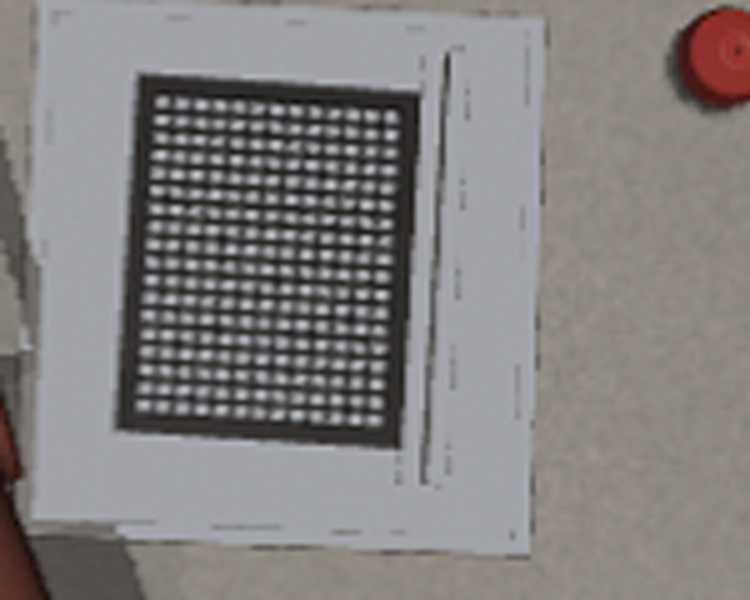

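The straightedge lies along the screen's right side; its rib line runs (447,50)–(424,485) and overhangs both screen ends at (421,93) and (400,447). A quick subpixel check of parallelism and gap follows.

Run:
```python
from h import *
im=cv2.cvtColor(cv2.imread('pics/raw_l.png'),6).astype(float)
rib=[];edge=[];L=[]
o=cv2.cvtColor(cv2.imread('pics/raw_a.png'),6).astype(float); edge0=[]
for r in range(151,217):
    x0=248+(421+(r-130)*5*-21/354+ 5.5)/5
    xs=np.arange(int(x0)+3,int(x0)+9); w=np.clip(165-im[r,xs],0,None)-0
    w=np.clip(np.median(im[r,xs])-im[r,xs]-8,0,None); rib.append((np.sum(xs*w)/w.sum(),r))
    for I,E in((im,edge),(o,edge0)):
        xe=np.arange(int(x0)-4,int(x0)+3); v=I[r,xe]; t=(40+165)/2
        i=np.where((v[:-1]<t)&(v[1:]>=t))[0]
        if len(i): i=i[-1]; E.append((xe[i]+(t-v[i])/(v[i+1]-v[i]),r))
def line(p,z):
    q=px2w('top',p,z)[:,:2]; c=np.polyfit(q[:,0],q[:,1],1); k=np.abs(np.polyval(c,q[:,0])-q[:,1])<2
    c=np.polyfit(q[k,0],q[k,1],1); return c,(np.polyval(c,q[:,0])-q[:,1])[k].std()
cr,sr=line(rib,18);ce,se=line(edge,33);c0,s0=line(edge0,33)
print('deg rib/edge/edge0',np.degrees(np.arctan([cr[0],ce[0],c0[0]])).round(2),'res',sr,se,s0)
for x in(460,570,690): print(x,'gap',round(np.polyval(ce,x)-np.polyval(cr,x)-15,2),'screen moved',round(np.polyval(ce,x)-np.polyval(c0,x),2))
```

```text
deg rib/edge/edge0 [-3.89 -4.07 -4.02] res 0.3496368681813858 0.5050276171310563 0.3765406354555276
460 gap 3.93 screen moved -0.07
570 gap 3.59 screen moved -0.17
690 gap 3.23 screen moved -0.27
```

The gap printed above used the rib height above the bench. The straightedge now stands on the 25 mm panel, so the true gap is about 3.5 mm smaller: 0 to 0.5 mm, parallel within 0.2°. The screen moved less than 0.3 mm.

Next is the dial. The wrist range calls for the half-turned grasp: yaw 3.456 at the start, ending near 2.15.

play_rows(plan=[0.5,0,0,0,-0.18,0.5,0,0,0,-0.18,0.5,0,0,0,-0.18,0.5,0,0,0,-0.18,0.5,0,0,0,-0.18,0.5,0,0,0,-0.18,0.5,0,0,0,-0.18,0.5,0,0,0,-0.18,0.5,0,0,0,-0.18,0.5,0,0,0,-0.18])

```text
t: 14.88
tool_pos: [593.9, 250.3, 176.4]
orientation: [3.141, 0.0, 1.734]
force: [-0.3, 0.2, -0.0]
finger_gap: 43.1
```

play_rows(plan=[0.5,0,0,0,-0.18,0.5,0,0,0,-0.18,0.5,0,0,0,-0.18,0.5,0,0,0,-0.18,0.5,0,0,0,-0.18,0.5,0,0,0,-0.18,0.5,0,0,0,-0.18,0.5,0,0,0,-0.18,0.5,0,0,0,-0.18,0.5,0,0,0,-0.1])

```text
t: 16.12
tool_pos: [593.9, 250.3, 176.3]
orientation: [-3.141, 0.001, -2.831]
force: [-0.3, 0.2, -0.3]
finger_gap: 42.6
```

play_rows(plan=[0.5,0,0,0,0,0.5,0,0,0,0])

```text
t: 16.38
tool_pos: [593.8, 251.2, 175.8]
orientation: [-3.141, 0.0, -2.836]
force: [0.6, 0.1, -0.3]
finger_gap: 42.9
```

```bash
python3 go.py 475 356 120 3.456; python3 -c "
from h import *
print(arm.sense()['joints'].round(2))
from m import q
c=q([(200,203)],6.6,(165,180),54); print('skirt ring ctr',c.round(1))"
```

```text
t 16.38 tcp [593.8 251.2 175.8] rpy [-3.1415e+00  5.0000e-04 -2.8363e+00] F [ 0.6  0.1 -0.3] M [ 0.04 -0.04 -0.03] gap 42.9
turn first -0.0091 then cm [ 8.05 13.64  5.58]
[ 0.28  0.31  1.53 -0.    1.31 -1.6 ]
skirt ring ctr [[475.2 358.1]]
```

play_rows(plan=[0.5,2,3.4,0,-0.009,0.5,2,3.4,0,0,0.5,2,3.4,2,0,0.5,2,3.5,2,0,0.5,0,0,1.5,0,0.5,0,0,0,0,0.5,0,0,0,0,0.5,0,0,0,0])

```text
t: 17.38
tool_pos: [476.5, 357.1, 121.4]
orientation: [3.141, 0.002, -2.826]
force: [-0.2, 0.0, 0.3]
finger_gap: 42.7
```

```bash
python3 go.py 475 357 60 3.456
python3 - <<'E'
from h import *
b=arm.camera('scene');a=arm.camera('top')
f=lambda c:cv2.resize(c[:,:,::-1],(396,396),interpolation=cv2.INTER_CUBIC)
cv2.imwrite('pics/n.png',np.hstack([f(b[115:195,295:375]),f(a[170:250,155:235])]))
E
```

```text
t 17.38 tcp [476.5 357.1 121.4] rpy [ 3.1413e+00  1.8000e-03 -2.8260e+00] F [-0.2  0.   0.3] M [-0.04  0.06 -0.03] gap 42.7
turn first 0.0012 then cm [0.14 0.04 6.14]
```

View pics/n.png

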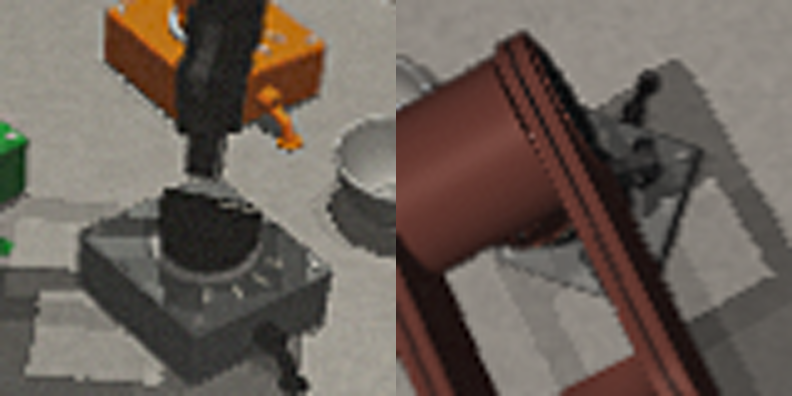

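The open fingers are centred over the black dial of the grey box, at about (210,210) in the scene crop. That was my 12th and last picture. Descending and gripping.

play_rows(plan=[0.5,0.1,0,2,0,0.5,0,0,2,0,0.5,0,0,1.5,0,0.5,0,0,0.5,0,0.5,0,0,0,0,1,0,0,0,0,1,0,0,0,0,1,0,0,0,0,1,0,0,0,0,1,0,0,0,0], newtons=80)

```text
t: 18.73
tool_pos: [473.8, 360.4, 61.7]
orientation: [3.137, 0.003, -2.824]
force: [-4.0, 11.0, -0.5]
finger_gap: 12.2
```

```bash
python3 go.py 475 357 60 3.456
```

```text
t 18.73 tcp [473.8 360.4  61.7] rpy [ 3.1367e+00  2.6000e-03 -2.8239e+00] F [-4.  11.  -0.5] M [1.6  0.56 0.12] gap 12.2
turn first 0.0033 then cm [-0.01 -0.36  0.17]
```

play_rows(plan=[1,0,0.2,0,0,1,0,0.15,0,0,1,0,0,0,0,1,0,0,0,0])

```text
t: 19.23
tool_pos: [473.7, 360.6, 61.7]
orientation: [3.142, 0.002, -2.824]
force: [-2.5, -0.4, 6.4]
finger_gap: 12.2
```

play_rows(plan=[1,0,0,0,0.1,1,0,0,0,0.1,1,0,0,0,0.1,1,0,0,0,0.1,1,0,0,0,0,1,0,0,0,0])

```text
t: 19.98
tool_pos: [473.5, 361.4, 61.7]
orientation: [3.14, 0.001, 3.059]
force: [-1.9, 3.9, 5.3]
finger_gap: 12.4
```

```bash
python3 go.py 475 357 60 2.147
```

```text
t 19.98 tcp [473.5 361.4  61.7] rpy [3.1396e+00 1.2000e-03 3.0590e+00] F [-1.9  3.9  5.3] M [ 0.31  0.41 -0.07] gap 12.4
turn first 0.912 then cm [-0.44 -0.12  0.17]
```

play_rows(plan=[1,0,0,0,0.1,1,0,0,0,0.1,1,0,0,0,0.1,1,0,0,0,0.1,1,0,0,0,0.1,1,0,0,0,0.1,1,0,0,0,0.1,1,0,0,0,0.1,1,0,0,0,0,1,0,0,0,0])

```text
t: 21.22
tool_pos: [474.1, 362.7, 61.7]
orientation: [3.136, -0.002, 2.259]
force: [0.4, 9.1, 0.4]
finger_gap: 12.2
```

```bash
python3 go.py 475 357 60 2.135
```

```text
t 21.23 tcp [474.1 362.7  61.7] rpy [ 3.1363e+00 -1.6000e-03  2.2592e+00] F [0.4 9.1 0.4] M [1.23 0.18 0.03] gap 12.2
turn first 0.1242 then cm [-0.53 -0.23  0.17]
```

play_rows(plan=[1,0.15,0.15,0,0.05,1,0,0,0,0.05,1,0,0,0,0.024,1,0,0,0,0,1,0,0,0,0,1,0,0,0,0])

```text
t: 21.98
tool_pos: [474.3, 363.0, 61.7]
orientation: [3.139, 0.0, 2.136]
force: [0.1, 0.9, 5.6]
finger_gap: 12.2
```

```bash
python3 go.py 475 361 61 2.135; python3 -c "
from h import *
print(arm.sense()['tau'].round(2))"
```

```text
t 21.98 tcp [474.3 363.   61.7] rpy [3.1390e+00 2.0000e-04 2.1358e+00] F [0.1 0.9 5.6] M [0.05 0.27 0.35] gap 12.2
turn first 0.0008 then cm [-0.21 -0.05  0.07]
[ -1.06 -46.54 -31.16  -0.2   -0.09   0.32]
```

play_rows(plan=[1,0,0,0,0.015,1,0,0,0,0,1,0,0,0,0,1,0,0,0,0])

```text
t: 22.48
tool_pos: [474.4, 363.1, 61.7]
orientation: [3.139, 0.0, 2.121]
force: [-0.4, 1.9, 5.0]
finger_gap: 12.0
```

```bash
python3 go.py 475 361 61 2.135
python3 - <<'E'
from h import *
a=arm.camera('top');b=arm.camera('scene');cv2.imwrite('pics/raw_z.png',a[:,:,::-1])
print(arm.sense()['tau'].round(2))
g=lambda f:cv2.imread('pics/'+f)[:,:,::-1].astype(int)
A0=g('raw_l.png');B0=g('raw_b.png')
# panel brightness (panel strip right of straightedge; screen holes) and straightedge/screen unchanged
print('panel top: after placing',A0[150:220,342:350].mean().round(1),'now',a[150:220,342:350].mean().round(1))
for n,(y0,y1,x0,x1) in {'rib':(140,226,326,346),'screen':(140,226,270,326)}.items():
    w=cv2.createHanningWindow((x1-x0,y1-y0),5)
    f=lambda I:cv2.cvtColor(I[y0:y1,x0:x1].astype(np.uint8),7).astype(np.float32)
    print(n,cv2.phaseCorrelate(f(A0),f(a),w))
# bystanders: change in patches
for n,im,im0,(u,v) in [('apple',a,A0,(394,141)),('jar scene',b,B0,(404,205)),('bowl scene',b,B0,(376,151))]:
    print(n,np.abs(im[v-12:v+12,u-12:u+12].astype(int)-im0[v-12:v+12,u-12:u+12]).mean().round(1))
E
```

```text
t 22.48 tcp [474.4 363.1  61.7] rpy [3.1389e+00 2.0000e-04 2.1209e+00] F [-0.4  1.9  5. ] M [0.1  0.28 0.36] gap 12.0
turn first -0.0141 then cm [-0.21 -0.06  0.07]
[ -1.1  -46.57 -31.14  -0.19  -0.05   0.37]
panel top: after placing 163.8 now 164.0
rib ((-0.025758033041306305, -0.01676040565129), 0.9816970464918349)
screen ((0.04383981008286497, 0.0009492822855250438), 0.9967534822887845)
apple 0.7
jar scene 2.8
bowl scene 2.7
```

```bash
python3 -c "
from workcell import arm
print(arm.close_job())"
```

```text
the job is handed in; nothing more can be done
None
```

The straightedge is lying flat on the panel, released, flush along the screen's right-hand long side. I handed in at about 22.6 s with the gripper still holding the grey box's switch in the third position against its spring.

**Straightedge:** After release it sat parallel to the screen within about 0.2°, and it overhangs both ends of that side. My gap script first printed 3.2–3.9 mm because it left out the panel's 25 mm height. Corrected by hand, the gap is about 0 to 0.5 mm. At contact the screen pushed back with about 4 N, spread along the side.

**Screen and other objects:** The screen moved less than 0.3 mm, and neither the screen nor the straightedge shifted while I turned the switch. The apple, jar and bowl patches showed no notable change. I compared those by image code only, since I had used all 12 picture views.

**Switch:** The tool turned about 1.34 rad clockwise with the bar gripped; the third position is 1.309 and the stop 1.361. The spring pushed back at about 0.36 N m, slightly above the 0.3 stated, with no jump that would mean the hard stop. I worked the switch angle out from the tool's turn and did not see it directly.

**Light level:** Panel brightness in the top camera was unchanged (163.8 before, 164.0 after), so the pictures do not confirm full brightness.

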